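# Sort the finished workpieces by material

### The arm

A 6-joint arm with a two-finger parallel gripper is mounted at the origin on the work surface. World frame = base frame: x ahead of the robot, y to its left, z up, the work surface at z = 0. Lengths are in m, angles in rad, forces in N, time in s.
With the tool pointing down it reaches from about 0.35 to 0.775 m from the base axis. Payload 5.5 kg.
Tool frame: the origin (TCP) lies at the very end of the fingers, on their centre line; the grasp point (between the pads) lies 19 mm behind it; z points along the fingers, y is the line along which they close (so a half turn about z gives the same grasp; the last joint's range is limited). The gripper opens to 85 mm and grips with 20 to 120 N. Pads are 22 mm wide; open, the fingers measure 114 mm over their backs; the gripper's body (76 mm by 85 mm) begins 54 mm behind the grasp point. The pads swing forward as they close: fully open they stand 13 mm farther back than shut.
Start: joints at [-1.449, 0.313, 0.046, 1.304, 0, 1.431], TCP at [0.149, -0.555, 0.193] pointing down, gripper open.
Joint ranges: [-2.76, 2.76], [-0.86, 1.69], [-1.03, 1.26], [-2.2, 2.34], [-1.47, 1.5], [-3.14, 3.14]. Speed limits (rad/s): [2.57, 2.57, 3.14, 3.14, 3.14, 3.14].

### API

Orientations are given as a unit quaternion [w, x, y, z].
In Python, from workcell import env, viewer, nets gives the robot as it stands. The module is installed in compiled form; this text tells all that it offers.
- The arm moves only by the shell command python3 -m creep 'ROWS' [OPENING] [FORCE]. ROWS is a JSON list of rows, 1 to 8 of them, each of 6 numbers: dx, dy, dz in parts of the range, where 1.0 means 50 cm, then a rotation vector rx, ry, rz in shares of 2 pi rad (1.0 is 2 pi rad); each row is the pose to reach, as a shift and turn from the pose commanded when the command began, along the tool's axes at that moment; what a row does not reach only later rows make up. A row lasts 1/8 s, in which the tool goes at most 0.0625 m and 0.188 rad, less where a joint would pass 70% of its speed; a pose out of reach is approached as far as the arm can. OPENING is the finger opening in m, set as the command begins (- or left out keeps the last). The fingers move at their own pace and stop on an object; FORCE is the grip in N (left out, the last holds). Time passes only in rows, so rows that do not move let the fingers close. It prints the time, the measured TCP pose, the force, the opening and the grip force at its end. Shift and turn numbers lie between -1 and 1, and a call with a number outside is refused. Input that does not fit is refused with a message, and nothing moves.
- env.get_state(): the state, without advancing time (a new reading comes with each control period).
- viewer.read_camera(name): name is "side" or "top"; returns a dict with "image" (480x640x3 uint8, red, green, blue), "K" (3x3 intrinsics, pixels), "R" (3x3) and "t" (3): a world point X has camera coordinates R X + t. Camera axes: x right, y down, z forward; pixel columns grow to the right and rows downward; lengths in m; the calibration is good to about 2 mm. A picture is of the moment at which its call begins. There is no depth.
- env.hand_in(): hands the job in; it is judged then, once.
Trained networks look in a picture, given as the dict that the camera call returned (one of the last four; its "shot" number tells which), for a name from the list of things; names that differ only in an ending like _2 or _b are one class to them, and where a whole thing is asked for, a point or a joint stands for the part that bears it (a point fixed in the world has none). Each returns a list of dicts, best first, with "confidence" (0 to 1); they miss things now and then, are a little off and sometimes report something else, mostly with a low value. They report only what shows in the picture. A call takes as long as a camera call. They do not tell look-alikes from the thing itself.
- nets.outline_of(label, picture): "region" (480x640 bool, what is visible of it) and "box" ([left, top, right, bottom] in pixels, round what is visible of it).
The state is a dict: "clock": time; "joint_pos": joint angles; "qvel": joint speeds; "tau": joint torques, N m; "tcp_pos": TCP position; "orientation": TCP orientation; "wrist_force": force on the tool from outside, world axes, zero at the start; "ft_torque": the same for the moment, N m; "finger_gap": finger opening in m; "grip_force": force on a finger pad.
Only numpy, scipy, OpenCV 4.12 (cv2) and the standard library are available. Lean on these libraries where they do the work, as an engineer would, in place of code of your own. Each camera call takes 0.05 s, during which the arm holds its last target. There are 200 camera calls.

### The job

Sort the five finished workpieces left on the blue bench into their trays: the two wooden ones into the plywood tray, the two steel ones into the red tray and the brass one into the white tray. Stand each piece upright on the tray's floor, right way up as it stands now, fully inside the rim, and let go of it; leave the two tins standing among the work, on its near and far sides, just where they are.

Things in the scene. Friction and masses are not known exactly. Their poses are not given: they have to be found in the camera images.
- pine_block: square offcut of pale pine, 34 x 34 x 46 mm tall; x and y square to its side faces. Stands upright on the bench; origin at the centre of its underside, z up along its axis. 30 g or so.
- turned_knob: turned knob of dark brown wood, round, 52 mm tall: a plain cylinder 34 mm across up to 32 mm, then a narrow groove (24 mm across at 36 mm) and a rounded head 32 mm across. Stands upright on the bench; origin at the centre of its underside, z up along its axis. 25 g or so.
- steel_bush: bright steel bush: a round tube 34 mm outside, 18 mm bore, 46 mm tall. Stands upright on the bench; origin at the centre of its underside, z up along its axis. About 0.23 kg.
- hex_nut: long hexagonal nut of dark steel, 34 mm across flats, 39 mm across corners, 46 mm tall; its x axis is square to one pair of flats, the other pairs lie 60 degrees on. Stands upright on the bench; origin at the centre of its underside, z up along its axis. About 0.36 kg.
- brass_plug: yellow brass plug, round, 48 mm tall: a flange 36 mm across and 10 mm thick below, a shank 26 mm across above it. Stands upright on the bench; origin at the centre of its underside, z up along its axis. About 0.25 kg.
- tray_wood: Pale plywood tray, for wood: open shallow tray, 140 (its x) x 110 (its y) x 15 mm high, walls and floor 4 mm thick, fixed to the bench; origin at the centre of its underside, so its inner floor is 4 mm above the origin, and the inside measures 132 x 102 mm; x along its long side, z up. Its place is shuffled with the other trays. 
- tray_red: Red plastic tray, for steel: open shallow tray, 140 (its x) x 110 (its y) x 15 mm high, walls and floor 4 mm thick, fixed to the bench; origin at the centre of its underside, so its inner floor is 4 mm above the origin, and the inside measures 132 x 102 mm; x along its long side, z up. Its place is shuffled with the other trays. 
- tray_white: White plastic tray, for brass: open shallow tray, 140 (its x) x 110 (its y) x 15 mm high, walls and floor 4 mm thick, fixed to the bench; origin at the centre of its underside, so its inner floor is 4 mm above the origin, and the inside measures 132 x 102 mm; x along its long side, z up. Its place is shuffled with the other trays. 
- tin_a: The tin on the far side of the work, to the robot's left: open tin can, 66 mm across, 60 mm tall over all, with a cardboard cross standing inside, loose and light (0.12 kg), a bystander to be left alone. Origin at the centre of its underside, z up.
- tin_b: The tin near the robot, to its right: open tin can, 66 mm across, 60 mm tall over all, with a cardboard cross standing inside, loose and light (0.12 kg), a bystander to be left alone. Origin at the centre of its underside, z up.
Not all that is in view belongs to the job. Leave any pink or purple look-alike of the turned_knob alone.

How it is judged:
At the end, for the whole second after the job is handed in: All five pieces are at rest in the tray of their material, released, flat on its floor (underside less than 8 mm above the tray's underside), upright within 0.15 rad, with their axis within 52 mm of the tray's centre along its long side and 37 mm along its short side (x of pine_block in the frame of tray_wood between -0.052 and 0.052 m and y of pine_block in the frame of tray_wood between -0.037 and 0.037 m and z of pine_block in the frame of tray_wood between 0 and 0.008 m and angle between each of pine_block, turned_knob, steel_bush, hex_nut, brass_plug's own z axis and vertical below 0.15 rad and linear speed of each of pine_block, turned_knob, steel_bush, hex_nut, brass_plug below 0.02 m/s and angular speed of each of pine_block, turned_knob, steel_bush, hex_nut, brass_plug below 0.2 rad/s and x of turned_knob in the frame of tray_wood between -0.052 and 0.052 m and y of turned_knob in the frame of tray_wood between -0.037 and 0.037 m and z of turned_knob in the frame of tray_wood between 0 and 0.008 m and x of steel_bush in the frame of tray_red between -0.052 and 0.052 m and y of steel_bush in the frame of tray_red between -0.037 and 0.037 m and z of steel_bush in the frame of tray_red between 0 and 0.008 m and x of hex_nut in the frame of tray_red between -0.052 and 0.052 m and y of hex_nut in the frame of tray_red between -0.037 and 0.037 m and z of hex_nut in the frame of tray_red between 0 and 0.008 m and x of brass_plug in the frame of tray_white between -0.052 and 0.052 m and y of brass_plug in the frame of tray_white between -0.037 and 0.037 m and z of brass_plug in the frame of tray_white between 0 and 0.008 m); the robot touches nothing.
It fails at once if the far tin is shifted by more than 20 mm or knocked over (distance of tin_a from where it was at the start of the episode above 0.02 m or angle between tin_a's own z axis and vertical above 0.4 rad).
It fails at once if the near tin is shifted by more than 20 mm or knocked over (distance of tin_b from where it was at the start of the episode above 0.02 m or angle between tin_b's own z axis and vertical above 0.4 rad).
It also fails if it takes over 115 s, if anything falls off the work surface, if the arm or the gripper's body presses on something with over 40 N, if the wrist force passes 120 N, or if a joint passes its speed limit or range.

## Working session

There is one attempt and no reset: what is moved stays moved. The work goes in short steps, Python scripts to look and compute and a shell command to move; the robot and the scene stay as the last step left them, time stands still between calls to the robot, and variables do not carry over. Pictures are saved under pics/ and viewed, at most 14 in all, crops included, and the job is handed in when it is done.

```bash
mkdir -p pics
cat > h.py <<'E'
import numpy as np, cv2
from workcell import env, viewer, nets
def ray(c,u,v,z):
    K,R,t=map(np.array,(c["K"],c["R"],c["t"]))
    d=R.T@np.linalg.inv(K)@np.array([u,v,1.]); o=-R.T@t
    return o+d*(z-o[2])/d[2]
def proj(c,X):
    p=np.array(c["K"])@(np.array(c["R"])@np.array(X)+np.array(c["t"])); return p[:2]/p[2]
E
python3 - <<'E'
from h import *
for n in("top","side"):
    c=viewer.read_camera(n); cv2.imwrite(f"pics/{n}0.png",c["image"][:,:,::-1])
    R=np.array(c["R"]);print(n,"cam pos",-R.T@np.array(c["t"]),"fwd",R[2],c["K"][0][0])
    for l in["pine_block","turned_knob","steel_bush","hex_nut","brass_plug","tray_wood","tray_red","tray_white","tin_a"]:
        for r in nets.outline_of(l,c)[:3]:
            ys,xs=np.nonzero(r["region"]); print(l,round(r["confidence"],2),np.round(r["box"]),ray(c,xs.mean(),ys.mean(),0.0 if "tray" in l else .046).round(3))
s=env.get_state();print(s["tcp_pos"],s["orientation"],s["clock"])
E
```

```text
top cam pos [0.41825357 0.00384912 0.84317248] fwd [ 0.15172345 -0.02346836 -0.98814434] 466.80305828476224
pine_block 0.84 [234. 294. 262. 321.] [0.435 0.116 0.046]
turned_knob 0.81 [262. 180. 281. 204.] [0.631 0.081 0.046]
turned_knob 0.73 [219. 201. 241. 228.] [0.596 0.148 0.046]
turned_knob 0.64 [239. 145. 258. 171.] [0.694 0.12  0.046]
steel_bush 0.76 [379. 300. 407. 319.] [ 0.425 -0.127  0.046]
steel_bush 0.36 [220. 200. 244. 228.] [0.596 0.148 0.046]
brass_plug 0.69 [303. 291. 321. 310.] [0.448 0.011 0.046]
tray_wood 0.96 [112. 235. 184. 318.] [0.495 0.307 0.   ]
tray_red 0.57 [463. 222. 530. 310.] [ 0.502 -0.329  0.   ]
tray_white 0.9 [300. 177. 365. 258.] [ 0.595 -0.026  0.   ]
tray_white 0.5 [302. 291. 319. 309.] [0.45  0.012 0.   ]
tray_white 0.28 [393. 207. 412. 233.] [ 0.592 -0.154  0.   ]
tin_a 0.94 [412. 336. 464. 376.] [ 0.35  -0.203  0.046]
tin_a 0.92 [172. 125. 214. 170.] [0.716 0.217 0.046]
side cam pos [ 0.33578489 -0.61943053  0.81947712] fwd [ 0.17834595  0.60746835 -0.7740639 ] 614.9874407872294
pine_block 0.89 [235. 186. 263. 221.] [0.435 0.098 0.046]
turned_knob 0.96 [380. 155. 403. 185.] [0.693 0.098 0.046]
turned_knob 0.94 [321. 157. 339. 186.] [0.596 0.126 0.046]
turned_knob 0.85 [318. 121. 338. 150.] [0.615 0.217 0.046]
steel_bush 0.6 [268. 301. 290. 337.] [ 0.424 -0.143  0.046]
steel_bush 0.22 [324. 158. 343. 186.] [0.596 0.126 0.046]
hex_nut 0.94 [370. 285. 397. 324.] [ 0.582 -0.163  0.046]
brass_plug 0.88 [262. 230. 281. 262.] [ 0.447 -0.01   0.046]
tray_wood 0.78 [218. 110. 298. 161.] [0.498 0.311 0.   ]
tray_red 0.88 [313. 384. 432. 480.] [ 0.504 -0.325  0.   ]
tray_white 0.64 [316. 216. 411. 281.] [ 0.598 -0.022  0.   ]
tin_a 0.89 [364. 108. 394. 153.] [0.715 0.204 0.046]
tin_a 0.87 [211. 346. 264. 404.] [ 0.351 -0.213  0.046]
[ 0.14884434 -0.55546206  0.19325659] [8.43906753e-05 9.91445426e-01 1.30521875e-01 1.40332130e-05] 1.0
```

View pics/top0.png

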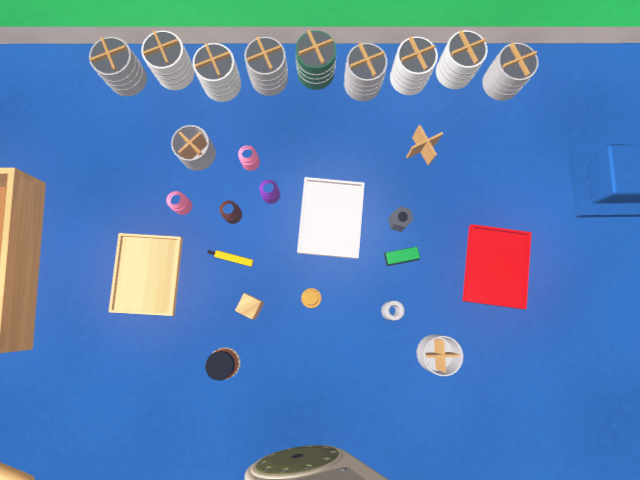

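View pics/side0.png

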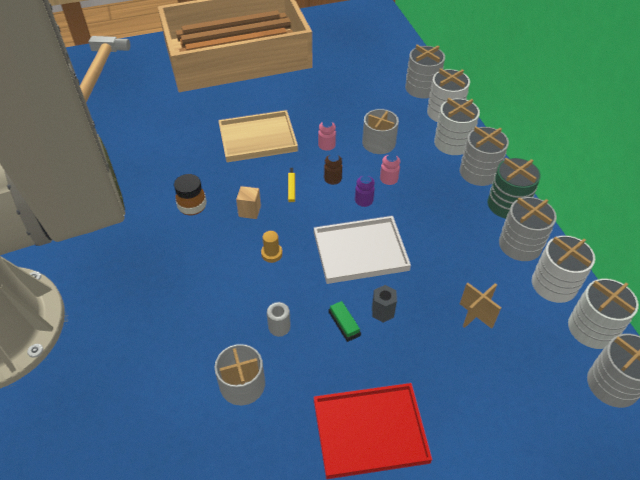

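The brown knob is at top (231,211) / side (333,168), with pink and purple look-alikes around it. The hex nut is at top (402,218). Trays are wood on the left, white in the middle and red on the right. Next I'll fit the poses by silhouette.

```bash
cat > fit.py <<'E'
from h import *
from scipy.optimize import minimize
def ring(r,z,n=40): a=np.arange(n)*2*np.pi/n; return np.c_[r*np.cos(a),r*np.sin(a),0*a+z]
def box(x,y,h): return np.array([[sx*x/2,sy*y/2,z] for sx in(-1,1) for sy in(-1,1) for z in(0,h)])
hexa=lambda z:(ring(.034/3**.5,z,6)@np.array([[np.cos(np.pi/6),np.sin(np.pi/6),0],[-np.sin(np.pi/6),np.cos(np.pi/6),0],[0,0,1]]))
M={"pine_block":[box(.034,.034,.046)],"turned_knob":[np.r_[ring(.017,0),ring(.017,.032)],np.r_[ring(.016,.040),ring(.016,.046),ring(.008,.052)]],
"steel_bush":[np.r_[ring(.017,0),ring(.017,.046)]],"hex_nut":[np.r_[hexa(0),hexa(.046)]],
"brass_plug":[np.r_[ring(.018,0),ring(.018,.01)],np.r_[ring(.013,0),ring(.013,.048)]],"tin":[np.r_[ring(.033,0),ring(.033,.058)]],
**{k:[box(.14,.11,.015)] for k in("tray_wood","tray_red","tray_white")}}
def render(c,parts,p,S=4):
    m=np.zeros((480*S,640*S),np.uint8); a=p[2]; Rz=np.array([[np.cos(a),-np.sin(a),0],[np.sin(a),np.cos(a),0],[0,0,1]])
    for P in parts:
        q=np.array([proj(c,Rz@X+[p[0],p[1],0]) for X in P]); cv2.fillConvexPoly(m,cv2.convexHull(np.round((q+.5)*S).astype(np.int32)),1)
    return m
def mask(c,name,p):
    hsv=cv2.cvtColor(c["image"],cv2.COLOR_RGB2HSV).astype(int)
    b=(hsv[...,0]>95)&(hsv[...,0]<125)&(hsv[...,1]>120)
    near=cv2.dilate(render(c,M[name],p,1),np.ones((11,11),np.uint8))>0
    if name=="tin": near=near
    return (~b&near)
def fit(cams,name,p0,yaw):
    ms=[cv2.resize(mask(c,name,p0).astype(np.uint8),None,fx=4,fy=4,interpolation=cv2.INTER_NEAREST) for c in cams]
    def cost(p):
        p=np.array([p[0],p[1],p[2] if yaw else 0]); s=0
        for c,m in zip(cams,ms):
            r=render(c,M[name],p); s+=1-(r&m).sum()/(r|m).sum()
        return s/len(cams)
    best=None
    for y0 in (np.arange(4)*(np.pi/2 if name=="pine_block" else np.pi/3)/4 if name in("pine_block","hex_nut") else [p0[2]]):
        n=3 if yaw else 2; x0=np.array([p0[0],p0[1],y0])[:n]
        sim=np.r_[[x0],x0+np.diag([.006,.006,.15])[:n,:n]]
        r=minimize(cost,x0,method="Nelder-Mead",options=dict(initial_simplex=sim,maxiter=80,xatol=3e-4,fatol=1e-4))
        if best is None or r.fun<best.fun: best=r
    return best
E
cat > m.py <<'E'
from fit import *
cams=[viewer.read_camera(n) for n in("top","side")]
G={"pine_block":(.435,.106,0),"turned_knob":(.595,.135,0),"steel_bush":(.425,-.136,0),"hex_nut":(.585,-.162,0),"brass_plug":(.448,0,0),"tray_wood":(.496,.31,1.57),"tray_red":(.502,-.328,1.57),"tray_white":(.596,-.024,1.57)}
for k,p in G.items():
    y=k in("pine_block","hex_nut") or "tray" in k
    print(k,*[(r.x.round(4).tolist(),round(r.fun,3)) for r in (fit(cc,k,p,y) for cc in(cams,cams[:1],cams[1:]))])
for p in((.716,.21,0),(.35,-.208,0)): r=fit(cams,"tin",p,False);print("tin",r.x.round(4),round(r.fun,3))
E
python3 m.py
```

```text
pine_block ([0.4375, 0.1183, -0.4758], np.float64(0.123)) ([0.4359, 0.1186, 1.113], np.float64(0.138)) ([0.4384, 0.1198, 1.1066], np.float64(0.043))
turned_knob ([0.6047, 0.1535], np.float64(0.331)) ([0.6032, 0.1539], np.float64(0.462)) ([0.6058, 0.1545], np.float64(0.168))
steel_bush ([0.4262, -0.1288], np.float64(0.11)) ([0.4252, -0.1289], np.float64(0.126)) ([0.4273, -0.1285], np.float64(0.042))
hex_nut ([0.5884, -0.1496, 0.7308], np.float64(0.082)) ([0.5875, -0.1491, -0.3069], np.float64(0.068)) ([0.5896, -0.149, -0.3632], np.float64(0.061))
brass_plug ([0.4508, 0.012], np.float64(0.099)) ([0.4497, 0.0119], np.float64(0.079)) ([0.4517, 0.0131], np.float64(0.064))
tray_wood ([0.4963, 0.3065, 1.7947], np.float64(0.251)) ([0.4951, 0.3042, 1.7742], np.float64(0.251)) ([0.4984, 0.307, 1.8074], np.float64(0.251))
tray_red ([0.5022, -0.3265, 1.7554], np.float64(0.233)) ([0.5016, -0.3227, 1.7579], np.float64(0.251)) ([0.5021, -0.3276, 1.7489], np.float64(0.213))
tray_white ([0.5957, -0.0244, 1.7688], np.float64(0.258)) ([0.5945, -0.0237, 1.7643], np.float64(0.257)) ([0.5974, -0.0223, 1.7848], np.float64(0.257))
tin [0.7221 0.2217] 0.078
tin [ 0.3504 -0.2047] 0.036
```

Units first: shifts go in shares of 50 cm and turns go in shares of 2 pi rad. So -0.04 m / 0.5 = -0.08, -0.02 m / 0.5 = -0.04, -1.309 rad / 6.2832 = -0.2083.

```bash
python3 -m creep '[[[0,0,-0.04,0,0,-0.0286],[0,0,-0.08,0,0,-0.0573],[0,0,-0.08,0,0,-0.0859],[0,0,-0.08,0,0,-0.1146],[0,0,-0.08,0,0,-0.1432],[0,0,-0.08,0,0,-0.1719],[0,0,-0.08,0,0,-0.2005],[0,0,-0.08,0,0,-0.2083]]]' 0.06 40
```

```text
refused: ROWS must be a list of rows, each a list of 6 numbers. Nothing was moved.
```

Refused on format, not on reach. It needs a list of rows, each a list of 6 numbers.

```bash
python3 -m creep '[[0,0,-0.04,0,0,-0.0286],[0,0,-0.08,0,0,-0.0573],[0,0,-0.08,0,0,-0.0859],[0,0,-0.08,0,0,-0.1146],[0,0,-0.08,0,0,-0.1432],[0,0,-0.08,0,0,-0.1719],[0,0,-0.08,0,0,-0.2005],[0,0,-0.08,0,0,-0.2083]]' 0.06 40; python3 -c "
from h import *
s=env.get_state();print(s['joint_pos'],s['orientation'])"
```

```text
clock: 2.1
tcp_pos: [0.1488, -0.5554, 0.2332]
orientation: [0.0, 0.706, 0.708, -0.0]
wrist_force: [-0.7, -0.1, -0.3]
finger_gap: 0.0599
grip_force: 0.0
[-1.44857627e+00  3.06463621e-01  1.33950863e-01  1.39824401e+00
 -8.04639931e-06  1.19539737e-01] [ 1.30883684e-05  7.06158509e-01  7.08053783e-01 -1.53637195e-05]
```

```bash
cat > m2.py <<'E'
from fit import *
import fit as F
cams=[viewer.read_camera(n) for n in("top","side")]
G={"tray_wood":(.496,.306,0.05),"tray_red":(.502,-.326,.05),"tray_white":(.596,-.024,.05)}
for k,p in G.items():
    print(k,*[(r.x.round(4).tolist(),round(r.fun,3)) for r in (fit(cc,k,p,True) for cc in(cams,cams[:1],cams[1:]))])
def kmask(c,name,p):
    im=c["image"].astype(int)
    near=cv2.dilate(render(c,M[name],p,1),np.ones((9,9),np.uint8))>0
    return near&(im[...,2]<70)&(im[...,0]<110)
F.mask=kmask
p=(.596,.15,0)
for c in cams: print(proj(c,(p[0],p[1],.026)))
print([(r.x.round(4).tolist(),round(r.fun,3)) for r in (fit(cc,"turned_knob",p,False) for cc in(cams,cams[:1],cams[1:]))])
for c in cams: print([(np.round(r["box"]),np.round(np.mean(np.nonzero(r["region"])[::-1],1)),round(r["confidence"],2),c["image"][r["region"]].mean(0).round()) for r in nets.outline_of("turned_knob",c)])
v=np.hstack([cv2.resize(c["image"][a:a+70,b:b+70],(400,400)) for c,a,b in((cams[0],170,195),(cams[1],135,300))]);cv2.imwrite("pics/k.png",v[:,:,::-1])
E
python3 m2.py
```

```text
tray_wood ([0.4972, 0.3055, -0.0641], np.float64(0.037)) ([0.4958, 0.3054, -0.0719], np.float64(0.031)) ([0.498, 0.3056, -0.0684], np.float64(0.032))
tray_red ([0.5028, -0.3247, -0.1421], np.float64(0.03)) ([0.5017, -0.3248, -0.1393], np.float64(0.03)) ([0.5039, -0.3245, -0.1444], np.float64(0.023))
tray_white ([0.5966, -0.0248, -0.1019], np.float64(0.032)) ([0.5951, -0.025, -0.104], np.float64(0.028)) ([0.5974, -0.0247, -0.1066], np.float64(0.024))
[232.68769506 215.4274411 ]
[328.17274255 170.58770889]
[([0.6056, 0.1539], np.float64(0.572)), ([0.597, 0.1481], np.float64(0.896)), ([0.6058, 0.1528], np.float64(0.249))]
[(array([222., 200., 242., 226.]), array([232., 213.]), 0.74, array([93., 69., 78.])), (array([169., 193., 193., 215.]), array([179., 203.]), 0.7, array([192., 121., 162.])), (array([243., 146., 259., 172.]), array([250., 159.]), 0.65, array([201., 122., 161.])), (array([260., 179., 282., 204.]), array([270., 192.]), 0.61, array([123.,  76., 165.]))]
[(array([379., 158., 400., 185.]), array([389., 171.]), 0.85, array([146.,  88., 107.])), (array([318., 123., 334., 151.]), array([326., 137.]), 0.72, array([147.,  88., 107.])), (array([320., 156., 342., 187.]), array([333., 171.]), 0.6, array([63., 54., 53.])), (array([360., 110., 395., 153.]), array([379., 131.]), 0.2, array([112., 108.,  98.]))]
```

View pics/k.png

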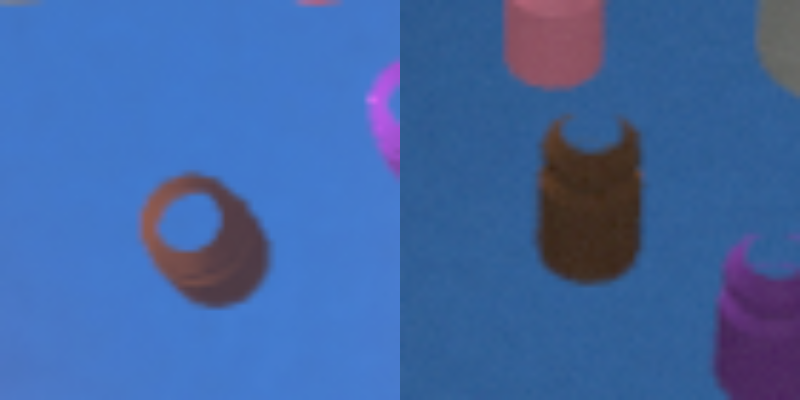

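The crop shows the brown knob: base in top ≈ (232.5,214.3), and in side the front of the base is at (333.2,184.5). Its top face mirrors the bench blue, so I'll fit with the mask's hull.

```bash
python3 - <<'E'
from fit import *
import fit as F
cams=[viewer.read_camera(n) for n in("top","side")]
print(ray(cams[0],232.5,214.3,0),ray(cams[1],333.2,184.5,0))
def kmask(c,name,p):
    im=c["image"].astype(int)
    near=cv2.dilate(render(c,M[name],p,1),np.ones((13,13),np.uint8))>0
    m=near&(im[...,2]-im[...,0]<25)
    h=cv2.convexHull(np.argwhere(m)[:,::-1].astype(np.int32)); o=np.zeros((480,640),np.uint8); cv2.fillConvexPoly(o,h,1); return o
F.mask=kmask
M["turned_knob"]=[np.vstack(M["turned_knob"])]
print([(r.x.round(4).tolist(),round(r.fun,3)) for r in (fit(cc,"turned_knob",(.602,.151,0),False) for cc in(cams,cams[:1],cams[1:]))])
E
python3 -m creep '[[0.12,0.12,0,0,0,0],[0.24,0.24,0,0,0,0],[0.34,0.3,0,0,0,0],[0.44,0.4,0,0,0,0],[0.54,0.48,0,0,0,0],[0.64,0.52,0,0,0,0],[0.74,0.552,0,0,0,0],[0.854,0.554,0,0,0,0]]'
```

```text
[0.60377484 0.15502659 0.        ] [6.02201395e-01 1.37494215e-01 1.11022302e-16]
[([0.6054, 0.1557], np.float64(0.1)), ([0.6042, 0.155], np.float64(0.084)), ([0.6058, 0.1561], np.float64(0.099))]
clock: 3.4
tcp_pos: [0.4238, -0.1483, 0.2332]
orientation: [0.0, 0.707, 0.707, 0.0]
wrist_force: [0.5, 0.4, -0.3]
finger_gap: 0.06
grip_force: 0.0
```

Knob is at (0.605,0.155). Tool x = world y, tool y = world x, tool z is down. Next the bush.

To row units: 0.08 m / 0.5 = 0.16, 0.04 m / 0.5 = 0.08.

```bash
python3 -m creep '[[0,0,0.08,0,0,0],[0,0,0.16,0,0,0],[0,0,0.16,0,0,0]]'
```

```text
clock: 3.78
tcp_pos: [0.4204, -0.1483, 0.1509]
orientation: [-0.003, 0.707, 0.707, -0.001]
wrist_force: [-0.7, -0.1, 0.6]
finger_gap: 0.0599
grip_force: 0.0
```

Run:
```python
from h import *
c=viewer.read_camera("top")
for u,v in((386,266),(419,258),(386,248)): print(ray(c,u,v,0.015))
cv2.imwrite("pics/b1.png",c["image"][150:400,250:550,::-1])
```

```text
[ 0.50334348 -0.12231347  0.015     ]
[ 0.51701842 -0.18220147  0.015     ]
[ 0.53582966 -0.12342639  0.015     ]
```

To row units: 0.06 m / 0.5 = 0.12, 0.03 m / 0.5 = 0.06.

```bash
python3 -m creep '[[0.038,0.008,0.06,0,0,0],[0.038,0.008,0.12,0,0,0],[0.038,0.008,0.12,0,0,0],[0.038,0.008,0.12,0,0,0]]'
```

```text
clock: 4.32
tcp_pos: [0.428, -0.132, 0.0952]
orientation: [0.001, 0.707, 0.707, 0.0]
wrist_force: [0.7, -0.9, -0.2]
finger_gap: 0.06
grip_force: 0.0
```

To row units: 0.079 m / 0.5 = 0.158, 0.055 m / 0.5 = 0.11.

```bash
python3 -m creep '[[0.004,-0.002,0.06,0,0,0],[0.004,-0.002,0.11,0,0,0],[0.004,-0.002,0.158,0,0,0],[0.004,-0.002,0.158,0,0,0],[0.004,-0.002,0.158,0,0,0]]'; python3 -m creep '[[0,0,0,0,0,0],[0,0,0,0,0,0],[0,0,0,0,0,0],[0,0,0,0,0,0],[0,0,0,0,0,0]]' 0.02 60
```

```text
clock: 4.95
tcp_pos: [0.427, -0.1299, 0.0159]
orientation: [0.001, 0.707, 0.707, 0.0]
wrist_force: [0.2, -0.9, 0.6]
finger_gap: 0.0601
grip_force: 0.0
clock: 5.58
tcp_pos: [0.4256, -0.129, 0.0142]
orientation: [-0.0, 0.707, 0.707, -0.0]
wrist_force: [-0.6, 0.4, -0.2]
finger_gap: 0.0203
grip_force: 0.0
```

Run:
```python
from h import *
a=viewer.read_camera("side"); b=viewer.read_camera("top")
i=np.hstack([cv2.resize(a["image"][220:420,180:380],(400,400)),cv2.resize(b["image"][220:420,290:490],(400,400))])
cv2.imwrite("pics/b2.png",i[:,:,::-1])
print(env.get_state())
```

```text
{'clock': 5.675, 'joint_pos': array([-4.75012245e-01,  2.07239771e-01, -5.70395211e-01,  7.93320889e-01,
       -7.99931143e-05,  1.09575173e+00]), 'qvel': array([-1.12477154e-03, -1.34204418e-04,  1.13963985e-04,  4.45138482e-05,
       -5.73563082e-04,  8.80852800e-05]), 'tau': array([ 1.94964749e-03, -3.62856388e+01,  2.41367769e+01,  2.62361973e-03,
       -4.96047905e-04, -2.41257442e-05]), 'tcp_pos': array([ 0.42556583, -0.12893396,  0.01412099]), 'orientation': array([-6.37453267e-05,  7.07095337e-01,  7.07118220e-01, -6.24488243e-05]), 'wrist_force': array([0.52771441, 0.26110168, 0.33667871]), 'ft_torque': array([-0.00015206,  0.00586845,  0.00495641]), 'grip_force': 0.0, 'finger_gap': 0.02002219140139117}
```

View pics/b2.png

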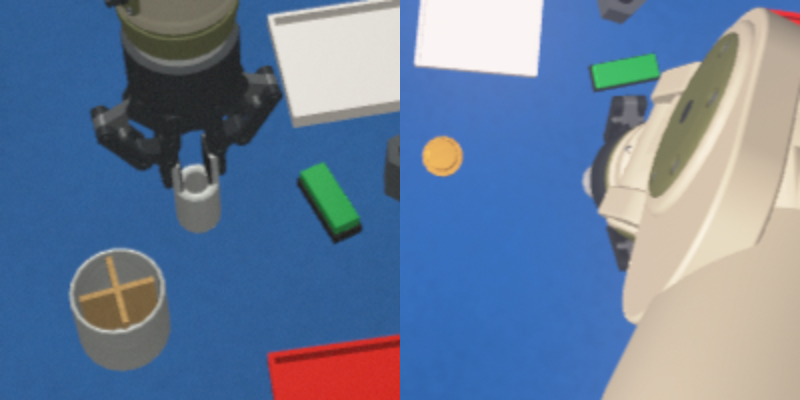

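The side crop shows the bush at about (279,323), still upright, with the fingertips apparently at its rim rather than around it. I'll zoom in with the projected TCP and the bush model.

Run:
```python
from fit import *
a=viewer.read_camera("side"); x0,y0=240,270
i=cv2.resize(a["image"][y0:y0+80,x0:x0+80],(600,600),interpolation=cv2.INTER_CUBIC)[:,:,::-1].copy()
def dot(X,col):
    u=(proj(a,X)+.5-[x0,y0])*7.5; cv2.circle(i,tuple(np.round(u).astype(int).tolist()),4,col,-1)
for X in np.r_[ring(.017,0,16),ring(.017,.046,16)]: dot(X+[.4262,-.1288,0],(0,255,0))
for z in(.014,.033,.06): dot((.4256,-.129,z),(0,0,255))
cv2.imwrite("pics/b3.png",i)
```

```text
(no output)
```

View pics/b3.png

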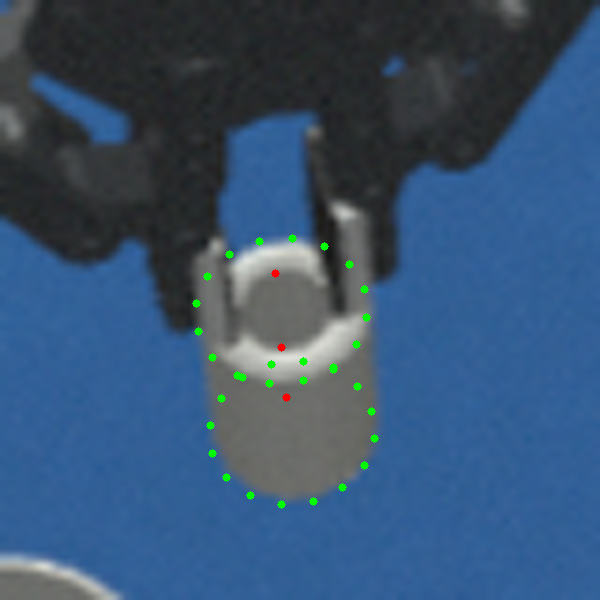

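```bash
python3 - <<'E'
from h import *
a=viewer.read_camera("side")
for n,u,v in(("Rback",291.3,306.7),("Lback",264,314),("Lpad tip",268.7,316),("Rpad tip",285,311)):
    for y in(-.118,-.129,-.14):
        p,q=ray(a,u,v,0),ray(a,u,v,.1); k=(y-p[1])/(q[1]-p[1]); print(n,(p+k*(q-p)).round(4))
E
python3 -m creep '[[0,0,0,0,0,0],[0,0,0,0,0,0],[0,0,0,0,0,0],[0,0,0,0,0,0]]' 0.0
```

```text
Rback [ 0.4508 -0.118   0.0302]
Rback [ 0.4483 -0.129   0.0475]
Rback [ 0.4458 -0.14    0.0649]
Lback [ 0.408  -0.118   0.0294]
Lback [ 0.4064 -0.129   0.0468]
Lback [ 0.4048 -0.14    0.0641]
Lpad tip [ 0.4148 -0.118   0.0206]
Lpad tip [ 0.413  -0.129   0.0382]
Lpad tip [ 0.4113 -0.14    0.0557]
Rpad tip [ 0.4406 -0.118   0.0229]
Rpad tip [ 0.4383 -0.129   0.0403]
Rpad tip [ 0.436  -0.14    0.0578]
clock: 6.28
tcp_pos: [0.4256, -0.129, 0.0142]
orientation: [0.0, 0.707, 0.707, -0.0]
wrist_force: [-0.5, -0.5, 0.6]
finger_gap: -0.0002
grip_force: 0.0
```

The fingers close fully without contact. I'll look again and check how the actual tip height compares with the reported TCP.

Run:
```python
from fit import *
a=viewer.read_camera("side"); x0,y0=230,240
i=cv2.resize(a["image"][y0:y0+100,x0:x0+100],(600,600),interpolation=cv2.INTER_CUBIC)[:,:,::-1].copy()
def dot(X,col):
    u=(proj(a,X)+.5-[x0,y0])*6; cv2.circle(i,tuple(np.round(u).astype(int).tolist()),3,col,-1)
for z in(.014,.033,.06,.087): dot((.4256,-.129,z),(0,0,255))
cv2.imwrite("pics/b4.png",i)
print(fit([a],"steel_bush",(.4262,-.1288,0),False).x)
```

```text
[ 0.42736121 -0.1269648 ]
```

View pics/b4.png

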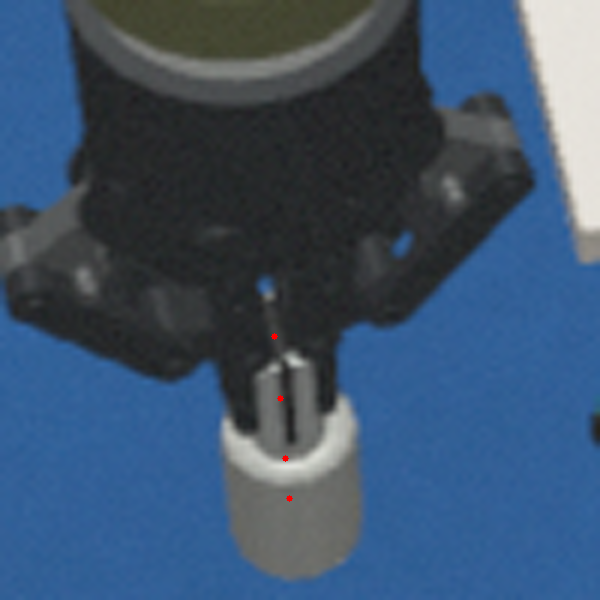

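To row units: 0.065 m / 0.5 = 0.13, -0.06 m / 0.5 = -0.12.

```bash
python3 -m creep '[[0,0,-0.08,0,0,0],[0,0,-0.12,0,0,0],[0.08,0,-0.12,0,0,0],[0.13,0,-0.12,0,0,0],[0.13,0,-0.12,0,0,0],[0.13,0,-0.06,0,0,0],[0.13,0,0,0,0,0],[0.13,0,0,0,0,0]]'; python3 -m creep '[[0,0,0,0,0,0]]';  python3 - <<'E'
from fit import *
a=viewer.read_camera("side"); t=env.get_state()["tcp_pos"]; print(t)
u0=proj(a,t); x0,y0=int(u0[0])-50,int(u0[1])-60
i=cv2.resize(a["image"][y0:y0+100,x0:x0+100],(600,600),interpolation=cv2.INTER_CUBIC)[:,:,::-1].copy()
for z in(0,.019,.073):
    u=(proj(a,t+[0,0,z])+.5-[x0,y0])*6; cv2.circle(i,tuple(np.round(u).astype(int).tolist()),3,(0,0,255),-1)
cv2.imwrite("pics/b5.png",i)
E
```

```text
clock: 7.32
tcp_pos: [0.4236, -0.064, 0.0125]
orientation: [-0.002, 0.707, 0.707, -0.001]
wrist_force: [-0.6, 0.2, -1.0]
finger_gap: 0.0005
grip_force: 0.0
clock: 7.45
tcp_pos: [0.4262, -0.0647, 0.0149]
orientation: [0.0, 0.707, 0.707, 0.0]
wrist_force: [0.6, -0.4, 0.3]
finger_gap: 0.0003
grip_force: 0.0
[ 0.4265941  -0.06472424  0.01521677]
```

View pics/b5.png

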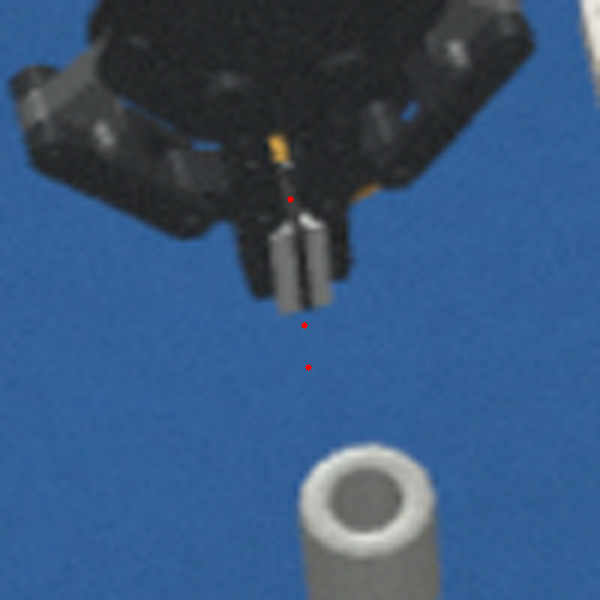

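The fingertips, at crop (300,305), are about 11 px above the projected TCP. So the real tips are roughly 30 mm higher than reported, or higher than the model. I'll quantify this.

```bash
cat > tip.py <<'E'
from h import *
import sys
a=viewer.read_camera("side"); t=env.get_state()["tcp_pos"]
# lowest non-blue pixels in column band around TCP projection
hsv=cv2.cvtColor(a["image"],cv2.COLOR_RGB2HSV).astype(int); b=(hsv[...,0]>95)&(hsv[...,0]<125)&(hsv[...,1]>110)
u=proj(a,t+[0,0,.03]); top=proj(a,t+[0,0,.10])
for dc in(-4,-2,0,2,4):
    c=int(round(u[0]+dc)); r=int(top[1])
    while not b[r:r+3,c].all(): r+=1
    for f in(-.011,):   # front edge of pad
        p,q=ray(a,c,r-.5,0),ray(a,c,r-.5,.1); k=(t[1]+f-p[1])/(q[1]-p[1]); print(dc,r,(p+k*(q-p)).round(4),end=" | ")
print(t)
E
python3 tip.py; python3 -m creep '[[0,0,-0.1,0,0,0],[0,0,-0.2,0,0,0],[0,0,-0.2,0,0,0],[0,0,-0.2,0,0,0]]'; python3 tip.py;  python3 -m creep '[[0,0,0.1,0,0,0],[0,0,0.2,0,0,0],[0,0,0.24,0,0,0],[0,0,0.24,0,0,0]]';python3 tip.py
```

```text
-4 279 [ 0.4191 -0.0757  0.0603] | -2 280 [ 0.422  -0.0757  0.0565] | 0 280 [ 0.425  -0.0757  0.0553] | 2 279 [ 0.4282 -0.0757  0.0566] | 4 279 [ 0.4313 -0.0757  0.0553] | [ 0.42682615 -0.06468659  0.01534546]
clock: 8.05
tcp_pos: [0.426, -0.0641, 0.1148]
orientation: [0.001, 0.707, 0.707, 0.0]
wrist_force: [0.2, 0.0, 0.6]
finger_gap: -0.0002
grip_force: 0.0
-4 235 [ 0.4178 -0.0749  0.1643] | -2 239 [ 0.42   -0.0749  0.1547] | 0 238 [ 0.423  -0.0749  0.1559] | 2 260 [ 0.4224 -0.0749  0.1055] | 4 261 [ 0.4252 -0.0749  0.102 ] | [ 0.42523371 -0.06389571  0.1139174 ]
clock: 8.6
tcp_pos: [0.4225, -0.063, -0.0083]
orientation: [-0.003, 0.707, 0.707, -0.001]
wrist_force: [0.6, -0.9, -0.2]
finger_gap: -0.0001
grip_force: 0.0
-4 260 [ 0.421  -0.0745  0.1055] | -2 289 [ 0.4191 -0.0745  0.0321] | 0 288 [ 0.4223 -0.0745  0.0334] | 2 288 [ 0.4255 -0.0745  0.0321] | 4 287 [ 0.4288 -0.0745  0.0334] | [ 0.42400953 -0.06345785 -0.00695009]
```

Reported z is about 40 mm below the real tip height, consistently at three heights, and x/y look right. So I'll use real z = reported z + 0.040. Going back to the bush.

To row units: -0.1 m / 0.5 = -0.2, -0.065 m / 0.5 = -0.13.

```bash
python3 -m creep '[[0,0,-0.1,0,0,0],[0,0,-0.2,0,0,0],[-0.08,0,-0.2,0,0,0],[-0.13,0.002,-0.2,0,0,0],[-0.13,0.002,-0.2,0,0,0],[-0.13,0.002,-0.2,0,0,0]]' 0.06; python3 -m creep '[[0,0,0.08,0,0,0],[0,0,0.16,0,0,0],[0,0,0.22,0,0,0],[0,0,0.248,0,0,0],[0,0,0.248,0,0,0],[0,0,0.248,0,0,0]]'; python3 -m creep '[[0,0,0,0,0,0],[0,0,0,0,0,0],[0,0,0,0,0,0],[0,0,0,0,0,0]]' 0.02 60
```

```text
clock: 9.4
tcp_pos: [0.4265, -0.1286, 0.0947]
orientation: [0.0, 0.707, 0.707, 0.0]
wrist_force: [0.4, 0.2, -0.0]
finger_gap: 0.06
grip_force: 0.0
clock: 10.15
tcp_pos: [0.4276, -0.1292, -0.0288]
orientation: [0.001, 0.707, 0.707, 0.0]
wrist_force: [0.3, 0.1, 0.2]
finger_gap: 0.0602
grip_force: 0.0
clock: 10.65
tcp_pos: [0.4275, -0.1295, -0.0286]
orientation: [0.001, 0.707, 0.707, 0.0]
wrist_force: [-0.9, 0.0, 6.4]
finger_gap: 0.032
grip_force: 59.3
```

Gripped. Now lift and carry to the red tray.

To row units: -0.221 m / 0.5 = -0.442, 0.072 m / 0.5 = 0.144.

```bash
python3 -m creep '[[0,0,-0.1,0,0,0],[0,0,-0.2,0,0,0],[-0.09,0.03,-0.2,0,0,0],[-0.18,0.06,-0.2,0,0,0],[-0.27,0.09,-0.2,0,0,0],[-0.36,0.12,-0.2,0,0,0],[-0.442,0.144,-0.2,0,0,0],[-0.442,0.144,-0.2,0,0,0]]';python3 -m creep '[[0,0,0,0,0,0],[0,0,0,0,0,0]]'
```

```text
clock: 11.65
tcp_pos: [0.4992, -0.3534, 0.0699]
orientation: [0.001, 0.708, 0.706, -0.0]
wrist_force: [0.4, 0.3, -2.6]
finger_gap: 0.032
grip_force: 60.4
clock: 11.9
tcp_pos: [0.4981, -0.3486, 0.0702]
orientation: [-0.001, 0.707, 0.707, 0.0]
wrist_force: [-0.6, 0.1, -1.6]
finger_gap: 0.0319
grip_force: 60.4
```

To row units: 0.094 m / 0.5 = 0.188, 0.09 m / 0.5 = 0.18.

```bash
python3 -m creep '[[0,0,0.08,0,0,0],[0,0,0.14,0,0,0],[0,0,0.17,0,0,0],[0,0,0.18,0,0,0],[0,0,0.188,0,0,0],[0,0,0.188,0,0,0]]'; python3 -m creep '[[0,0,0,0,0,0],[0,0,0,0,0,0],[0,0,0,0,0,0],[0,0,0,0,0,0]]' 0.05; python3 -m creep '[[0,0,-0.1,0,0,0],[0,0,-0.2,0,0,0],[0.08,0.04,-0.22,0,0,0],[0.16,0.08,-0.22,0,0,0],[0.24,0.12,-0.22,0,0,0],[0.32,0.16,-0.22,0,0,0],[0.4,0.18,-0.22,0,0,0],[0.4,0.18,-0.22,0,0,0]]'
```

```text
clock: 12.65
tcp_pos: [0.4992, -0.3504, -0.023]
orientation: [0.001, 0.707, 0.707, -0.0]
wrist_force: [-0.4, 1.2, -2.0]
finger_gap: 0.0321
grip_force: 60.4
clock: 13.15
tcp_pos: [0.4988, -0.3501, -0.0236]
orientation: [0.0, 0.707, 0.707, -0.0]
wrist_force: [-0.3, -0.4, -0.1]
finger_gap: 0.0497
grip_force: 0.0
clock: 14.15
tcp_pos: [0.589, -0.147, 0.0861]
orientation: [-0.0, 0.706, 0.709, 0.0]
wrist_force: [-0.5, -0.4, -0.3]
finger_gap: 0.0501
grip_force: 0.0
```

```bash
python3 - <<'E'
from h import *
for n in("top","side"):
    c=viewer.read_camera(n)
    r=nets.outline_of("steel_bush",c)
    for q in r[:2]:
        ys,xs=np.nonzero(q["region"]); print(n,round(q["confidence"],2),ray(c,xs.mean(),ys.mean(),.027).round(3))
E
python3 -m creep '[[0,0,0,0,0,0.0255],[0,0,0,0,0,0.0525],[0,0,0.06,0,0,0.0525],[0,0,0.14,0,0,0.0525],[0,0,0.2,0,0,0.0525],[0,0,0.234,0,0,0.0525],[0,0,0.234,0,0,0.0525],[0,0,0.234,0,0,0.0525]]';  python3 -m creep '[[0,0,0,0,0,0],[0,0,0,0,0,0],[0,0,0,0,0,0],[0,0,0,0,0,0]]' 0.02 80
```

```text
side 0.79 [ 0.499 -0.35   0.027]
clock: 15.35
tcp_pos: [0.5896, -0.1508, -0.0296]
orientation: [0.001, 0.814, 0.581, 0.0]
wrist_force: [0.9, 0.3, 0.3]
finger_gap: 0.0501
grip_force: 0.0
clock: 15.85
tcp_pos: [0.59, -0.1506, -0.0291]
orientation: [0.001, 0.814, 0.581, 0.001]
wrist_force: [0.1, -0.2, 5.9]
finger_gap: 0.0327
grip_force: 80.1
```

Units first: shifts go in shares of 50 cm and turns go in shares of 2 pi rad. So -0.1 m / 0.5 = -0.2, -0.08 m / 0.5 = -0.16, -0.33 rad / 6.2832 = -0.0525.

```bash
python3 -m creep '[[0,0,-0.08,0,0,0],[0,0,-0.16,0,0,-0.0255],[0,0,-0.2,0,0,-0.0525],[0,0,-0.2,0,0,-0.0525],[0,0,-0.2,0,0,-0.0525]]'; python3 -m creep '[[-0.08,-0.044,0,0,0,0],[-0.16,-0.088,0,0,0,0],[-0.24,-0.132,0,0,0,0],[-0.3,-0.166,0,0,0,0],[-0.3,-0.166,0,0,0,0],[-0.3,-0.166,0,0,0,0],[-0.3,-0.166,0,0,0,0]]'
```

```text
clock: 16.48
tcp_pos: [0.5877, -0.1496, 0.0679]
orientation: [-0.001, 0.708, 0.706, -0.0]
wrist_force: [0.0, -0.4, -3.6]
finger_gap: 0.0334
grip_force: 80.1
clock: 17.35
tcp_pos: [0.5057, -0.2988, 0.0685]
orientation: [-0.001, 0.707, 0.707, 0.0]
wrist_force: [-0.2, 0.2, -3.2]
finger_gap: 0.0329
grip_force: 80.4
```

To row units: 0.094 m / 0.5 = 0.188, 0.07 m / 0.5 = 0.14.

```bash
python3 -m creep '[[0,0,0.08,0,0,0],[0,0,0.14,0,0,0],[0,0,0.17,0,0,0],[0,0,0.18,0,0,0],[0,0,0.188,0,0,0],[0,0,0.188,0,0,0]]'; python3 -m creep '[[0,0,0,0,0,0],[0,0,0,0,0,0],[0,0,0,0,0,0],[0,0,0,0,0,0]]' 0.05; python3 -m creep '[[0,0,-0.1,0,0,0],[0,0,-0.2,0,0,0],[0.1,-0.02,-0.22,0,0,0],[0.2,-0.04,-0.22,0,0,0],[0.3,-0.06,-0.22,0,0,0],[0.4,-0.08,-0.22,0,0,0],[0.5,-0.1,-0.22,0,0,0],[0.624,-0.112,-0.22,0,0,0]]'; python3 -m creep '[[0,0,0,0,0,0],[0,0,0,0,0,0]]'
```

```text
clock: 18.1
tcp_pos: [0.5062, -0.3004, -0.024]
orientation: [0.001, 0.707, 0.707, 0.0]
wrist_force: [0.3, 0.0, -2.8]
finger_gap: 0.0336
grip_force: 80.4
clock: 18.6
tcp_pos: [0.5058, -0.3001, -0.0245]
orientation: [0.0, 0.707, 0.707, 0.0]
wrist_force: [0.1, 0.2, 0.7]
finger_gap: 0.0496
grip_force: 0.0
clock: 19.6
tcp_pos: [0.4494, 0.0131, 0.0855]
orientation: [0.0, 0.708, 0.707, 0.0]
wrist_force: [0.7, 0.2, 0.6]
finger_gap: 0.0501
grip_force: 0.0
clock: 19.85
tcp_pos: [0.45, 0.012, 0.0854]
orientation: [0.001, 0.707, 0.708, 0.0]
wrist_force: [0.0, 0.0, -0.1]
finger_gap: 0.0498
grip_force: 0.0
```

To row units: 0.111 m / 0.5 = 0.222, 0.04 m / 0.5 = 0.08.

```bash
python3 -m creep '[[0,0.002,0.08,0,0,0],[0,0.002,0.16,0,0,0],[0,0.002,0.2,0,0,0],[0,0.002,0.222,0,0,0],[0,0.002,0.222,0,0,0],[0,0.002,0.222,0,0,0]]'; python3 -m creep '[[0,0,0,0,0,0],[0,0,0,0,0,0],[0,0,0,0,0,0],[0,0,0,0,0,0]]' 0.015 70; python3 -m creep '[[0,0,-0.1,0,0,0],[0,0,-0.2,0,0,0],[-0.02,0.1,-0.2,0,0,0],[-0.04,0.18,-0.2,0,0,0],[-0.06,0.24,-0.2,0,0,0],[-0.074,0.29,-0.2,0,0,0],[-0.074,0.29,-0.2,0,0,0],[-0.074,0.29,-0.2,0,0,0]]'
```

```text
clock: 20.6
tcp_pos: [0.4516, 0.0113, -0.025]
orientation: [0.001, 0.707, 0.707, 0.0]
wrist_force: [-0.8, 0.3, -0.3]
finger_gap: 0.0499
grip_force: 0.0
clock: 21.1
tcp_pos: [0.4516, 0.0118, -0.0248]
orientation: [0.001, 0.707, 0.707, 0.0]
wrist_force: [-1.5, -0.5, 6.7]
finger_gap: 0.0244
grip_force: 68.4
clock: 22.1
tcp_pos: [0.5944, -0.0246, 0.0735]
orientation: [-0.001, 0.707, 0.707, -0.001]
wrist_force: [-0.6, 0.5, -3.2]
finger_gap: 0.0245
grip_force: 69.8
```

To row units: 0.0945 m / 0.5 = 0.189, 0.09 m / 0.5 = 0.18.

```bash
python3 -m creep '[[0,0,0.08,0,0,0],[0,0,0.14,0,0,0],[0,0,0.17,0,0,0],[0,0,0.18,0,0,0],[0,0,0.189,0,0,0],[0,0,0.189,0,0,0]]'; python3 -m creep '[[0,0,0,0,0,0],[0,0,0,0,0,0],[0,0,0,0,0,0],[0,0,0,0,0,0]]' 0.05; python3 -m creep '[[0,0,-0.1,0,0,0],[0,0,-0.2,0,0,0],[0.06,-0.08,-0.22,0,0,0.0255],[0.12,-0.16,-0.22,0,0,0.0509],[0.2,-0.22,-0.22,0,0,0.074],[0.24,-0.28,-0.22,0,0,0.074],[0.286,-0.318,-0.22,0,0,0.074],[0.286,-0.318,-0.22,0,0,0.074]]'; python3 -m creep '[[0,0,0,0,0,0],[0,0,0,0,0,0]]'
```

```text
clock: 22.85
tcp_pos: [0.5962, -0.0251, -0.0196]
orientation: [0.001, 0.707, 0.707, 0.0]
wrist_force: [-0.8, 0.1, -2.3]
finger_gap: 0.0244
grip_force: 69.8
clock: 23.35
tcp_pos: [0.5958, -0.025, -0.0201]
orientation: [0.0, 0.707, 0.707, 0.0]
wrist_force: [-0.6, -0.1, -0.3]
finger_gap: 0.0501
grip_force: 0.0
clock: 24.35
tcp_pos: [0.4352, 0.1191, 0.0898]
orientation: [-0.0, 0.85, 0.526, -0.0]
wrist_force: [0.5, 0.0, -0.3]
finger_gap: 0.0499
grip_force: 0.0
clock: 24.6
tcp_pos: [0.4376, 0.1174, 0.0897]
orientation: [0.0, 0.851, 0.525, 0.0]
wrist_force: [0.1, 0.2, -0.7]
finger_gap: 0.0497
grip_force: 0.0
```

To row units: 0.119 m / 0.5 = 0.238, 0.11 m / 0.5 = 0.22.

```bash
python3 -m creep '[[0,0,0.08,0,0,0],[0,0,0.16,0,0,0],[0,0,0.22,0,0,0],[0,0,0.238,0,0,0],[0,0,0.238,0,0,0],[0,0,0.238,0,0,0]]'; python3 -m creep '[[0,0,0,0,0,0],[0,0,0,0,0,0],[0,0,0,0,0,0],[0,0,0,0,0,0]]' 0.02 40; python3 -m creep '[[0,0,-0.08,0,0,0],[0,0,-0.16,0,0,-0.0255],[0,0,-0.2,0,0,-0.0509],[0,0,-0.2,0,0,-0.074],[0,0,-0.2,0,0,-0.074],[0,0,-0.2,0,0,-0.074],[0,0,-0.2,0,0,-0.074]]'; python3 -m creep '[[0.1,0.04,0,0,0,0],[0.2,0.08,0,0,0,0],[0.28,0.1,0,0,0,0],[0.326,0.116,0,0,0,0],[0.326,0.116,0,0,0,0],[0.326,0.116,0,0,0,0]]'
```

```text
clock: 25.35
tcp_pos: [0.4381, 0.118, -0.0282]
orientation: [0.001, 0.851, 0.525, 0.001]
wrist_force: [0.6, -0.9, -0.3]
finger_gap: 0.0502
grip_force: 0.0
clock: 25.85
tcp_pos: [0.438, 0.1181, -0.0281]
orientation: [0.001, 0.851, 0.525, 0.001]
wrist_force: [-0.5, -0.6, 6.0]
finger_gap: 0.0335
grip_force: 40.2
clock: 26.72
tcp_pos: [0.4363, 0.118, 0.0703]
orientation: [-0.0, 0.708, 0.707, -0.0]
wrist_force: [-0.1, -0.9, -0.2]
finger_gap: 0.0337
grip_force: 39.8
clock: 27.48
tcp_pos: [0.4939, 0.2803, 0.0701]
orientation: [-0.0, 0.707, 0.707, -0.001]
wrist_force: [-0.3, 0.2, -0.6]
finger_gap: 0.0335
grip_force: 39.9
```

To row units: 0.0945 m / 0.5 = 0.189, 0.09 m / 0.5 = 0.18.

```bash
python3 -m creep '[[0,0,0.08,0,0,0],[0,0,0.14,0,0,0],[0,0,0.17,0,0,0],[0,0,0.18,0,0,0],[0,0,0.189,0,0,0],[0,0,0.189,0,0,0]]'; python3 -m creep '[[0,0,0,0,0,0],[0,0,0,0,0,0],[0,0,0,0,0,0],[0,0,0,0,0,0]]' 0.05; python3 -m creep '[[0,0,-0.1,0,0,0],[0,0,-0.2,0,0,0],[-0.06,0.06,-0.22,0,0,0],[-0.12,0.12,-0.22,0,0,0],[-0.2,0.18,-0.22,0,0,0],[-0.252,0.22,-0.22,0,0,0],[-0.252,0.22,-0.22,0,0,0],[-0.252,0.22,-0.22,0,0,0]]'; python3 -m creep '[[0,0,0,0,0,0],[0,0,0,0,0,0]]'
```

```text
clock: 28.22
tcp_pos: [0.4952, 0.2811, -0.0232]
orientation: [0.0, 0.707, 0.707, 0.0]
wrist_force: [0.0, -0.3, -0.3]
finger_gap: 0.0335
grip_force: 39.9
clock: 28.72
tcp_pos: [0.4947, 0.2811, -0.0237]
orientation: [0.0, 0.707, 0.707, 0.0]
wrist_force: [-0.2, -0.5, 0.2]
finger_gap: 0.0502
grip_force: 0.0
clock: 29.72
tcp_pos: [0.604, 0.1552, 0.0859]
orientation: [-0.0, 0.707, 0.707, -0.0]
wrist_force: [0.1, 0.0, 0.3]
finger_gap: 0.05
grip_force: 0.0
clock: 29.98
tcp_pos: [0.6041, 0.156, 0.0863]
orientation: [-0.0, 0.707, 0.708, -0.0]
wrist_force: [0.2, -0.0, -0.3]
finger_gap: 0.0499
grip_force: 0.0
```

To row units: 0.122 m / 0.5 = 0.244, 0.11 m / 0.5 = 0.22.

```bash
python3 -m creep '[[0,0.002,0.08,0,0,0],[0,0.002,0.16,0,0,0],[0,0.002,0.22,0,0,0],[0,0.002,0.244,0,0,0],[0,0.002,0.244,0,0,0],[0,0.002,0.244,0,0,0]]'; python3 -m creep '[[0,0,0,0,0,0],[0,0,0,0,0,0],[0,0,0,0,0,0],[0,0,0,0,0,0]]' 0.02 35; python3 -m creep '[[0,0,-0.08,0,0,0],[0,0,-0.16,0,0,0],[0,0,-0.2,0,0,0],[0.1,-0.06,-0.2,0,0,0],[0.2,-0.12,-0.2,0,0,0],[0.28,-0.18,-0.2,0,0,0],[0.35,-0.214,-0.2,0,0,0],[0.35,-0.214,-0.2,0,0,0]]'; python3 -m creep '[[0,0,0,0,0,0],[0,0,0,0,0,0]]'
```

```text
clock: 30.72
tcp_pos: [0.6069, 0.1553, -0.0343]
orientation: [0.001, 0.707, 0.707, 0.001]
wrist_force: [-1.1, 0.4, -0.5]
finger_gap: 0.0504
grip_force: 0.0
clock: 31.22
tcp_pos: [0.6071, 0.1553, -0.0341]
orientation: [0.001, 0.707, 0.707, 0.001]
wrist_force: [-1.0, 0.3, 6.7]
finger_gap: 0.0327
grip_force: 35.2
clock: 32.22
tcp_pos: [0.4971, 0.3323, 0.0645]
orientation: [-0.0, 0.706, 0.709, 0.0]
wrist_force: [0.1, -0.7, 0.4]
finger_gap: 0.033
grip_force: 34.9
clock: 32.48
tcp_pos: [0.4993, 0.329, 0.0642]
orientation: [0.0, 0.708, 0.707, -0.0]
wrist_force: [0.6, -0.1, 1.5]
finger_gap: 0.0331
grip_force: 34.9
```

To row units: 0.0945 m / 0.5 = 0.189, 0.09 m / 0.5 = 0.18.

```bash
python3 -m creep '[[0,0,0.08,0,0,0],[0,0,0.14,0,0,0],[0,0,0.17,0,0,0],[0,0,0.18,0,0,0],[0,0,0.189,0,0,0],[0,0,0.189,0,0,0]]'; python3 -m creep '[[0,0,0,0,0,0],[0,0,0,0,0,0],[0,0,0,0,0,0],[0,0,0,0,0,0]]' 0.05; python3 -m creep '[[0,0,-0.1,0,0,0],[0,0,-0.2,0,0,0],[-0.08,-0.04,-0.26,0,0,0],[-0.16,-0.08,-0.26,0,0,0],[-0.24,-0.12,-0.26,0,0,0],[-0.34,-0.16,-0.26,0,0,0],[-0.44,-0.18,-0.26,0,0,0],[-0.44,-0.18,-0.26,0,0,0]]'
python3 - <<'E'
from h import *
for n in("top","side"):
    c=viewer.read_camera(n); cv2.imwrite(f"pics/{n}9.png",c["image"][:,:,::-1])
E
```

```text
clock: 33.22
tcp_pos: [0.4994, 0.3303, -0.0296]
orientation: [0.0, 0.707, 0.707, 0.001]
wrist_force: [-0.1, -0.4, -0.4]
finger_gap: 0.0328
grip_force: 34.9
clock: 33.72
tcp_pos: [0.4987, 0.33, -0.0303]
orientation: [0.0, 0.707, 0.707, 0.0]
wrist_force: [0.8, -0.6, -0.1]
finger_gap: 0.0496
grip_force: 0.0
clock: 34.72
tcp_pos: [0.4077, 0.1076, 0.0998]
orientation: [0.0, 0.709, 0.705, -0.0]
wrist_force: [0.4, 0.3, -0.7]
finger_gap: 0.0502
grip_force: 0.0
```

View pics/side9.png

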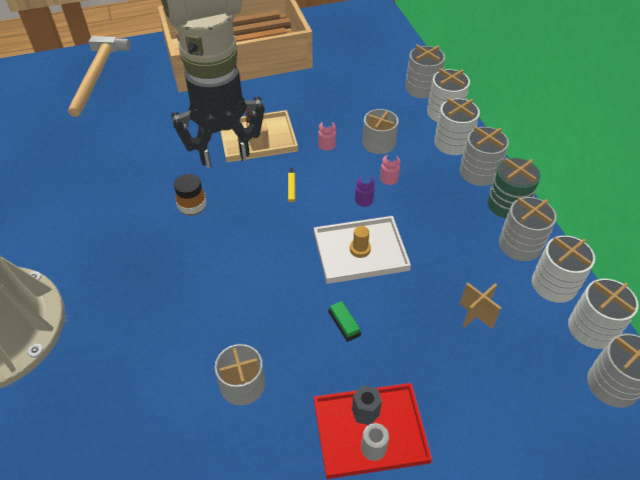

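View pics/top9.png

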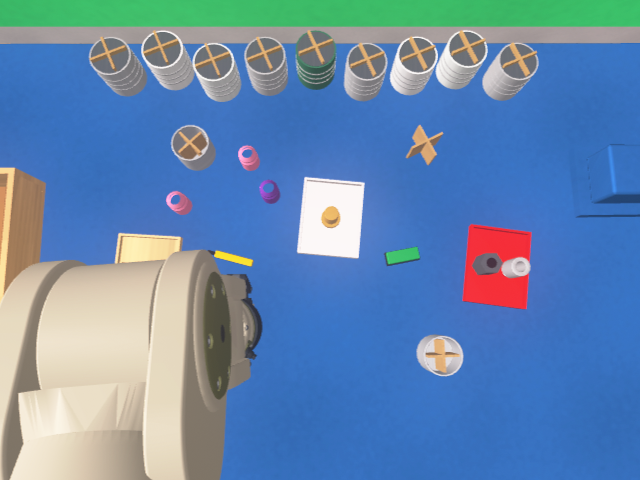

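The steel and brass pieces stand upright in their trays and the tins haven't moved: side (380,130) and (240,373). The arm hides the wood tray, so I'll move it aside and look again.

To row units: -0.2 m / 0.5 = -0.4, -0.15 m / 0.5 = -0.3.

```bash
python3 -m creep '[[-0.1,0,-0.06,0,0,0],[-0.2,0,-0.06,0,0,0],[-0.3,0,-0.06,0,0,0],[-0.4,0,-0.06,0,0,0],[-0.4,0,-0.06,0,0,0],[-0.4,0,-0.06,0,0,0]]'|head -2
python3 - <<'E'
from h import *
a=viewer.read_camera("side"); b=viewer.read_camera("top")
i=np.hstack([cv2.resize(a["image"][90:190,200:310],(400,364)),cv2.resize(b["image"][225:325,95:205],(400,364))])
cv2.imwrite("pics/w.png",i[:,:,::-1])
E
```

```text
clock: 35.58
tcp_pos: [0.4089, -0.089, 0.1295]
```

View pics/w.png

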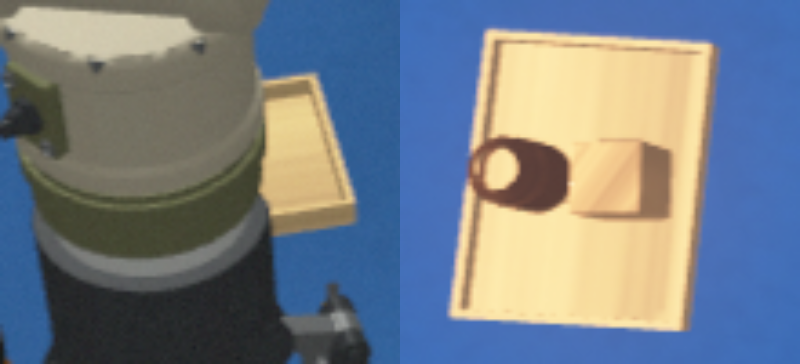

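Both wooden pieces stand upright in the plywood tray: knob at crop (525,175), block at (615,180). All five are placed, so I'm handing in.

```bash
python3 -c "
from h import *
print(env.hand_in())"
```

```text
the job is handed in; nothing more can be done
None
```

I sorted all five pieces into their trays, upright and released, with the tins left where they stood, and handed the job in at about 36 s; `hand_in()` returned no verdict, so the result rests on my last camera check.

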